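# Find the rattling junction box

### The arm

A 7-joint arm with a two-finger parallel gripper is mounted at the origin on the work surface. World frame = base frame: x ahead of the robot, y to its left, z up, the work surface at z = 0. Lengths are in m, angles in rad, forces in N, time in s.
With the tool pointing down it reaches from about 0.4 to 0.85 m from the base axis. Payload 10.4 kg.
Tool frame: the origin (TCP) lies midway between the tips of the shut fingers; the grasp point (between the pads) lies hold_point_z behind it (hold_point_z is the distance from the TCP to the grasp point, in m); z points along the fingers, y is the line along which they close (so a half turn about z gives the same grasp; the last joint's range is limited). The gripper opens to 87 mm and grips with 3 to 60 N. Pads are 19 mm wide; open, the fingers measure 117 mm over their backs; the gripper's body (75 mm by 190 mm) begins 51 mm behind the grasp point.
Start: joints at [-1.125, 0.332, -0.065, 1.46, 0.022, 1.35, -0.088], TCP at [0.282, 0.558, 0.223] pointing down, gripper open.
Joint ranges: [-2.6, 2.6], [-0.5, 2.12], [-1.47, 1.34], [0.16, 2.42], [-1.27, 4.41], [0.06, 2.06], [-2.6, 2.6]. Speed limits (rad/s): [2.22, 2.22, 2.79, 2.79, 3.14, 3.14, 3.14].

### API

Orientations are given as a unit quaternion [x, y, z, w].
In Python, from bench import * gives the robot as it stands. The module is installed in compiled form; this text tells all that it offers.
- The arm moves only by the tool drive_tool, never from a script. Its argument "increments" is a list of rows, each a list of 6 numbers: the shift along the tool's x, y, z scaled (see below), then the turn, a rotation vector about the tool's x, y, z scaled (see below). In form: [[dx, dy, dz, rx, ry, rz], ...]. A call has exactly 5 rows; each row is the pose to reach, as a shift and turn from the pose commanded when the call began, along the tool's axes at that moment; what a row does not reach only later rows make up. The controller multiplies each number of a shift by 300 mm and each number of a turn by pi/4 rad. A row lasts 1/12 s, in which the tool goes at most 41.7 mm and 7.16 degrees, less where a joint would pass 70% of its speed; a pose out of reach is approached as far as the arm can. A call with a number of a shift or a turn outside -1 to 1 is refused whole. A call with a gripper value outside its range is refused whole. "claw" is the closure, from 0 (fully open) to 1 (shut), set as the call begins (left out, the last holds). The fingers move at their own pace and stop on an object; "force" is the grip in N (left out, the last holds). Time passes only in rows, so rows that repeat a pose let the fingers close, or fill a call up. It gives the time, the measured TCP pose, the force, the opening and the grip force at its end, in the units of the state.
- read_state(): the state, without advancing time (a new reading comes with each control period).
- camera(name): name is "scene" or "side" or "wrist"; returns the picture (480x640x3 uint8, blue, green, red); there is no depth.
- get_calibration(name): a dict with "K" (3x3 intrinsics, pixels), "position" and "rotation" of the camera in the world. Camera axes: x right, y down, z forward; pixel columns grow to the right and rows downward; lengths in m; the calibration is good to about 2 mm. A picture is of the moment at which its call begins: read the wrist's pose just before it. get_calibration takes no time and is no camera call; for the wrist camera it gives the pose at the moment of the call.
- close_job(): hands the job in; it is judged then, once.
The state is a dict: "time": time; "joint_positions": joint angles; "joint_vel": joint speeds; "joint_torque": joint torques, N m; "ee_pos": TCP position; "eef_rot": TCP orientation; "ft_force": force on the tool from outside, world axes, zero at the start; "torque": the same for the moment, N m; "width": finger opening in m; "grip_force": force on a finger pad.
Only numpy, scipy, OpenCV 4.12 (cv2) and the standard library are available. Lean on these libraries where they do the work, as an engineer would, in place of code of your own. Each camera call takes 0.05 s, during which the arm holds its last target. There are 200 camera calls.

### The job

One of the three sealed grey junction boxes has a loose part knocking about inside: pick them up and shake them lengthwise to find which one rattles. Set the two that do not rattle flat, lid up, on the narrow raised steel channel and let go of them, then finish still holding the rattling box in the gripper, level and still, lid up, about 20 cm above the middle of the black rubber mat. Leave the can, the pipe coupling and the cardboard carton alone.

Things in the scene. Friction and masses are not known exactly. Their poses are not given: they have to be found in the camera images.
- board: fixed cork board lying on the table, 130 mm (its x axis) x 450 mm (its y axis) x 10 mm thick; origin at table height under its middle. The three grey boxes stand on it side by side, each centred on one of spots 1 to 3, lid up, its length along the board's x axis
- spot_1 (a point): point on the board's top, 170 mm to its -y side, axes as the board: centre of the underside of one of the three boxes at the start (stays with the board). The boxes look alike: grey, 112 mm long x 58 wide x 48 high, plain smooth sides, lighter lid, about 0.4 to 0.6 kg, so weight tells nothing
- spot_2 (a point): point on the middle of the board's top, axes as the board: centre of the underside of one box at the start. Which box stands on which spot is random. Two boxes are packed solid; the third rattles: in it a metal part of about 0.2 kg on a slack spring clip swings along the length, about 18 mm each way
- spot_3 (a point): point on the board's top, 170 mm to its +y side, axes as the board: centre of the underside of one box at the start. After a brisk lengthwise shake stops, the loose part in the rattling box goes on swinging at about 4 Hz for a second or more: the lengthwise force on the tool swings by about 2 N each way; a packed box stays steady
- ledge: fixed length of steel strut channel on two feet, a narrow raised ledge: flat top 41 mm wide (its x axis) and 360 mm long (its y axis), 75 mm above the table; origin at table height under its middle. Both boxes fit on it end to end, their length along the channel; a box overhangs it by about 8 mm on each side
- mat: fixed black rubber mat lying on the table, 140 x 140 x 4 mm; origin at the centre of its underside, on the table
- can: bystander: upright steel can, 70 mm across, 100 mm high; origin at the centre of its underside
- coupling: bystander: grey plastic pipe coupling standing on end, 60 mm across, 60 mm high; origin at the centre of its underside
- carton: bystander: closed cardboard carton 100 x 120 x 80 mm; origin at the centre of its underside

How it is judged:
On the way, in this order (a step that is already met when the one before it is completed fails the run):
1. one of the boxes is lifted clear and moved briskly, as in shaking (((height (world z) of rattling_box above 0.04 m and (linear speed of rattling_box above 0.15 m/s or angular speed of rattling_box above 0.8 rad/s)) or (height (world z) of silent_box_1 above 0.04 m and (linear speed of silent_box_1 above 0.15 m/s or angular speed of silent_box_1 above 0.8 rad/s)) or (height (world z) of silent_box_2 above 0.04 m and (linear speed of silent_box_2 above 0.15 m/s or angular speed of silent_box_2 above 0.8 rad/s)))), for 0.04 s.
2. both boxes that do not rattle rest flat on the channel, let go (z of silent_box_1 in the frame of ledge between 0.069 and 0.081 m and angle between each of silent_box_1, silent_box_2's own z axis and vertical below 0.1 rad and linear speed of each of silent_box_1, silent_box_2 below 0.03 m/s and contact force between each of silent_box_1, silent_box_2 and ledge above 1 N and contact force between each of silent_box_1, silent_box_2 and the fingers below 0.2 N and z of silent_box_2 in the frame of ledge between 0.069 and 0.081 m), for 0.2 s.
At the end, for the whole second after the job is handed in: The two silent boxes rest untouched on the channel, flat within 0.1 rad, lid up. The fingers hold the rattling box: centre within 60 mm of the mat's centre seen from above, underside 0.13 to 0.30 m above the table, level within 0.2 rad, lid up, still (all of step 2 and horizontal distance between rattling_box and mat below 0.06 m and height (world z) of rattling_box between 0.13 and 0.3 m and angle between rattling_box's own z axis and vertical below 0.2 rad and linear speed of rattling_box below 0.04 m/s and contact force between rattling_box and the fingers above 1 N); the arm keeps its last pose, push and grip.
It fails at once if the can, the coupling or the carton is moved by more than 30 mm (distance of any of can, coupling, carton from where it was at the start of the episode above 0.03 m).
It also fails if it takes over 72 s, if anything falls off the work surface, if the arm or the gripper's body presses on something with over 40 N, if the wrist force passes 120 N, or if a joint passes its speed limit or range.

## Working session

There is one attempt and no reset: what is moved stays moved. The work goes in short steps, Python scripts to look and compute and a tool call to move; the robot and the scene stay as the last step left them, time stands still between calls to the robot, and variables do not carry over. Pictures are saved under pics/ and viewed, at most 10 in all, crops included, and the job is handed in when it is done.

Besides the shell and the picture viewer there is one more tool, called after "Call:" as a command line: name --pt "numbers of a row" for each row, then --argument value for the rest. drive_tool: Moves the arm, as the interface text tells. Its arguments: {"type":"object","properties":{"increments":{"type":"array","items":{"type":"array","items":{"type":"number"}}},"claw":{"type":"number"},"force":{"type":"number"}},"required":["increments"]}

```bash
mkdir -p pics; python3 - <<'E'
from bench import *
import cv2,numpy as np
s=read_state()
print({k:np.round(v,3).tolist() for k,v in s.items()}, 'hp', globals().get('hold_point_z'))
for n in ("scene","side"):
    im=camera(n); cv2.imwrite(f"pics/{n}0.png",im)
    c=get_calibration(n); print(n,np.round(c["K"],1).tolist(),np.round(c["position"],3),np.round(c["rotation"],3).tolist())
E
ls
```

```text
{'time': 0.0, 'joint_positions': [-1.125, 0.333, -0.065, 1.461, 0.022, 1.35, -0.088], 'joint_vel': [0.0, 0.001, 0.001, -0.001, -0.0, -0.001, -0.001], 'joint_torque': [0.0, -62.326, 0.025, -38.99, -0.061, 0.04, 0.0], 'ee_pos': [0.282, 0.557, 0.222], 'eef_rot': [0.232, 0.973, -0.001, -0.0], 'ft_force': [-0.603, -0.002, 0.12], 'torque': [-0.024, 0.017, 0.065], 'grip_force': 0.0, 'width': 0.087} hp 0.0187
scene [[497.1, 0.0, 314.1], [0.0, 497.1, 241.6], [0.0, 0.0, 1.0]] [ 1.165 -0.132  0.904] [0.768, 0.569, -0.175, -0.237]
side [[616.5, 0.0, 315.3], [0.0, 616.5, 235.2], [0.0, 0.0, 1.0]] [ 0.529 -0.872  0.976] [0.925, -0.041, 0.008, -0.379]
pics
```

View pics/scene0.png

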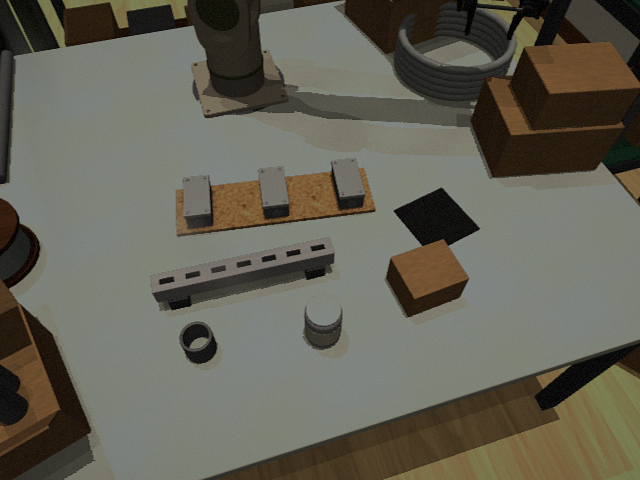

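View pics/side0.png

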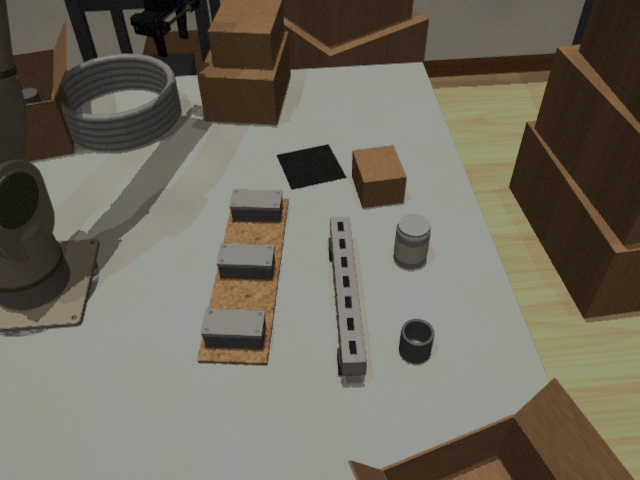

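Scene view: boxes' lids at about (197,187), (272,183), (347,176), the channel from (155,285) to (330,245), the mat at (437,215), can (323,315), coupling (198,340), carton (427,275). In the side view the lids are at (257,198), (246,254), (235,321), the channel runs (340,220)–(352,368) and the mat is at (311,166).

```bash
cat > h.py <<'E'
from bench import *
import cv2,numpy as np
from scipy.spatial.transform import Rotation as R
def cast(n,px,z):
    c=get_calibration(n); r=np.array(c["rotation"]); Rm=R.from_quat(r).as_matrix() if r.size==4 else r
    px=np.atleast_2d(px).astype(float)
    d=(Rm@np.linalg.inv(c["K"])@np.c_[px,np.ones(len(px))].T).T
    p=np.array(c["position"]); return (p+d*((z-p[2])/d[:,2])[:,None])[:,:2]
def patch(n,im,seed,z,tol):
    m=np.zeros((482,642),np.uint8)
    cv2.floodFill(cv2.medianBlur(im,5),m,seed,0,(tol,)*3,(tol,)*3,4|(255<<8)|cv2.FLOODFILL_MASK_ONLY|cv2.FLOODFILL_FIXED_RANGE)
    m=m[1:-1,1:-1]; m=cv2.morphologyEx(m,cv2.MORPH_OPEN,np.ones((3,3)))
    cs,_=cv2.findContours(m,cv2.RETR_EXTERNAL,cv2.CHAIN_APPROX_NONE); c=max(cs,key=cv2.contourArea)[:,0]
    w=(cast(n,c,z)*1000).astype(np.float32); return cv2.minAreaRect(w),m
E
python3 - <<'E'
from h import *
S={"scene":dict(b1=((197,187),.058),b2=((272,183),.058),b3=((347,176),.058),ledge=((230,267),.075),mat=((437,215),.004),carton=((427,262),.08)),
"side":dict(b1=((235,321),.058),b2=((246,254),.058),b3=((257,198),.058),ledge=((345,283),.075),mat=((311,166),.004),carton=((378,162),.08))}
for n in S:
    im=cv2.imread(f"pics/{n}0.png"); o=im.copy()
    for k,(s,z) in S[n].items():
        (c,wh,a),m=patch(n,im,s,z,22); o[m>0]=(0,0,255)
        print(n,k,im[s[1],s[0]],np.round(c),np.round(wh),round(a,1))
    cv2.imwrite(f"pics/{n}m.png",o)
    hsv=cv2.cvtColor(im,cv2.COLOR_BGR2HSV)
for n,p in (("scene",[(180,234),(375,211),(366,168),(176,190)]),("side",[(201,357),(268,359),(290,199)])): print(n,"board",cast(n,p,.01).round(3).tolist())
for n,p in (("scene",[(323,305),(197,328)]),("side",[(413,225),(417,331)])): print(n,"can,coup",cast(n,p[0],.1).round(3),cast(n,p[1],.06).round(3))
a=cv2.imread("pics/scenem.png");b=cv2.imread("pics/sidem.png");cv2.imwrite("pics/m.png",np.hstack([a[140:390,120:510],b[140:390,180:460]]))
print(R.from_quat(read_state()["eef_rot"]).as_matrix().round(3))
E
```

```text
scene b1 [108 115 117] [383.  74.] [1328. 1214.] 90.0
scene b2 [106 113 116] [383.  74.] [1328. 1214.] 90.0
scene b3 [105 113 114] [383.  74.] [1328. 1214.] 90.0
scene ledge [108 116 118] [399.  70.] [1302. 1190.] 90.0
scene mat [16 16 18] [600. 327.] [138. 138.] 12.8
scene carton [ 53  87 121] [750. 228.] [ 99. 120.] 4.4
side b1 [124 129 134] [595. 110.] [1195. 1166.] 87.0
side b2 [125 131 135] [595. 110.] [1195. 1166.] 87.0
side b3 [126 131 134] [595. 110.] [1196. 1166.] 86.9
side ledge [25 25 27] [ 635. -116.] [20. 10.] 83.5
side mat [18 19 21] [599. 324.] [137. 137.] 12.9
side carton [ 71 102 133] [750. 224.] [ 99. 117.] 5.1
scene board [[0.477, -0.231], [0.542, 0.202], [0.413, 0.229], [0.348, -0.221]]
side board [[0.356, -0.219], [0.479, -0.234], [0.542, 0.199]]
scene can,coup [[0.778 0.003]] [[ 0.736 -0.226]]
side can,coup [[ 0.784 -0.004]] [[ 0.751 -0.233]]
[[-0.892  0.452 -0.001]
 [ 0.452  0.892 -0.001]
 [-0.    -0.001 -1.   ]]
```

View pics/m.png

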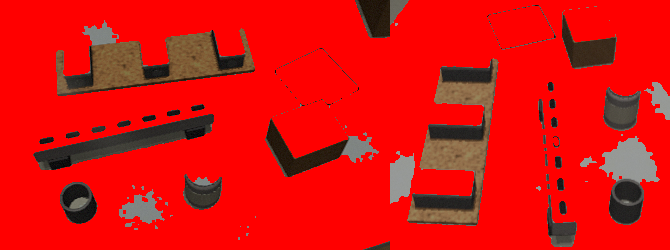

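The mask flooded the table around the lids (grey on grey), but the mat (600,325) and carton agree in both views. I'll measure the board by its cork colour and the channel by its dark slots.

```bash
python3 - <<'E'
from h import *
for n,roi in (("scene",(140,300,140,390)),("side",(180,380,190,300))):
    im=cv2.imread(f"pics/{n}0.png"); hsv=cv2.cvtColor(im,cv2.COLOR_BGR2HSV)
    m=((hsv[...,0]<25)&(hsv[...,1]>80)).astype(np.uint8); q=np.zeros_like(m); q[roi[0]:roi[1],roi[2]:roi[3]]=m[roi[0]:roi[1],roi[2]:roi[3]]
    q=cv2.morphologyEx(q,cv2.MORPH_OPEN,np.ones((3,3)))
    ys,xs=np.nonzero(q); w=(cast(n,np.c_[xs,ys],.01)*1000).astype(np.float32)
    r=cv2.minAreaRect(w); print(n,"board",np.round(r[0],1),np.round(r[1]),round(r[2],2))
    lr=(230,310,145,340) if n=="scene" else (215,375,325,368)
    sub=im[lr[0]:lr[1],lr[2]:lr[3]].max(2)
    k,_,st,ce=cv2.connectedComponentsWithStats((sub<60).astype(np.uint8))
    for i in range(1,k):
        if 20<st[i,4]<150: p=ce[i]+[lr[2],lr[0]]; print(" slot",p.round(),st[i,4],(cast(n,p,.075)[0]*1000).round(1))
    # ledge long edges and lids
    cr=im[150:310,140:345] if n=="scene" else im[180:380,190:375]
    cv2.imwrite(f"pics/{n}z.png",cv2.resize(cr,None,fx=3 if n=="side" else 3.5,fy=3 if n=="side" else 3.5,interpolation=cv2.INTER_CUBIC))
E
```

```text
scene board [532.7 -20. ] [446. 313.] 81.88
 slot [211. 231.] 44 [ 538.5 -161.3]
 slot [317. 247.] 65 [639.8  34.7]
 slot [293. 252.] 70 [637.4 -15. ]
 slot [268. 258.] 68 [635.7 -65. ]
 slot [243. 263.] 68 [ 633.7 -114.8]
 slot [218. 269.] 65 [ 631.8 -164.3]
 slot [192. 274.] 66 [ 629.6 -214.7]
 slot [166. 280.] 76 [ 627.3 -264.7]
side board [442.5 -14.7] [450. 129.] 82.14
 slot [340. 226.] 44 [640.7  33.1]
 slot [330. 251.] 71 [613.5 -35. ]
 slot [342. 243.] 44 [639.1 -16.4]
 slot [344. 261.] 53 [636.8 -66.3]
 slot [346. 281.] 61 [ 634.7 -116.4]
 slot [348. 302.] 63 [ 632.8 -167.1]
 slot [350. 324.] 72 [ 630.8 -216.2]
 slot [352. 347.] 79 [ 628.7 -266.2]
 slot [340. 363.] 126 [ 604.9 -297.3]
```

View pics/scenez.png

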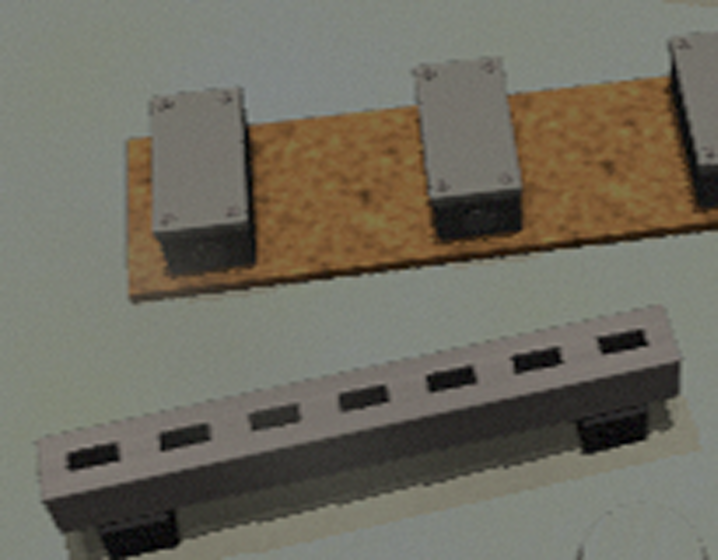

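View pics/sidez.png

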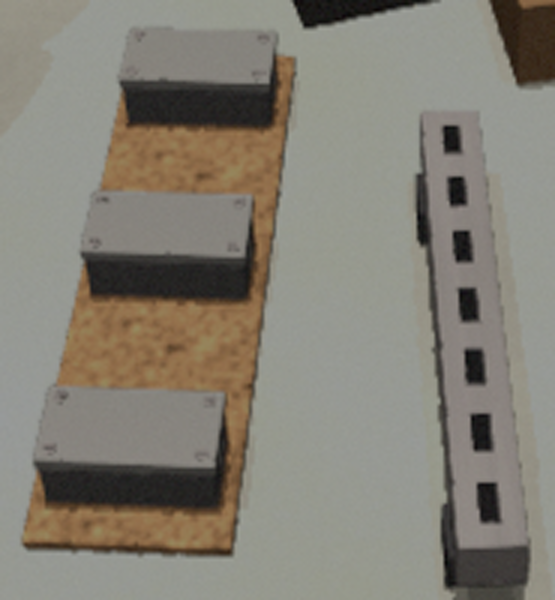

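```bash
cat >> h.py <<'E'
def tgt(az):
    a=np.radians(az); y=np.array([np.cos(a),np.sin(a),0]); z=np.array([0,0,-1.]); return np.c_[np.cross(y,z),y,z]
def go(pos,az,st=None):
    s=read_state() if st is None else st; p=np.array(s["ee_pos"]); Q=R.from_quat(s["eef_rot"]).as_matrix()
    d=Q.T@(np.array(pos)-p)/.3; r=R.from_matrix(Q.T@tgt(az)).as_rotvec()/(np.pi/4)
    print(round(s["time"],2),p.round(4),"num",np.r_[d,r].round(3).tolist(),"rows",np.round([np.linalg.norm(d)*300/41.7,np.linalg.norm(r)*45/7.16],1),"f",np.round(s["ft_force"],1),round(s["width"],3),round(s["grip_force"],1))
B=np.array([.4425,-.0147]); by=np.array([.137,.9906]); L=np.array([.634,-.1155]); ly=np.array([.0407,.9992])
sp={i:B+by*.17*(i-2) for i in (1,2,3)}; AZB=82.1; AZL=-2.3
E
python3 -c "
from h import *
print(sp); go([*sp[3],.13],AZB)"
```

```text
{1: array([ 0.41921 , -0.183102]), 2: array([ 0.4425, -0.0147]), 3: array([0.46579 , 0.153702])}
0.1 [0.2822 0.5573 0.2218] num [-1.154, -0.923, 0.307, -0.002, -0.0, -0.421] rows [10.9  2.6] f [ 0.3 -0.7 -1.2] 0.087 0.0
```

Call:
drive_tool --pt "-0.6 -0.48 0.16 0 0 0" --pt "-0.6 -0.48 0.16 0 0 0" --pt "-0.6 -0.48 0.16 0 0 0" --pt "-0.6 -0.48 0.16 0 0 0" --pt "-0.6 -0.48 0.16 0 0 0" --claw 0 --force 35

```text
time: 0.52
ee_pos: [0.3672, 0.3699, 0.1794]
eef_rot: [0.232, 0.973, -0.0, -0.0]
ft_force: [0.9, -0.2, 0.3]
width: 0.087
grip_force: 0.0
```

Call:
drive_tool --pt "-0.55 -0.44 0.15 0 0 -0.42" --pt "-0.55 -0.44 0.15 0 0 -0.42" --pt "-0.55 -0.44 0.15 0 0 -0.42" --pt "-0.55 -0.44 0.15 0 0 -0.42" --pt "-0.55 -0.44 0.15 0 0 -0.42"

```text
time: 0.93
ee_pos: [0.4486, 0.1911, 0.1378]
eef_rot: [0.069, 0.998, 0.0, -0.0]
ft_force: [1.8, 0.5, -0.4]
width: 0.087
grip_force: 0.0
```

```bash
python3 -c "
from h import *
go([*sp[3],.019],AZB)
im=camera('wrist'); cv2.imwrite('pics/w1.png',im)"
```

```text
0.93 [0.4486 0.1911 0.1378] num [-0.074, -0.116, 0.396, 0.0, -0.0, -0.0] rows [3. 0.] f [ 1.8  0.5 -0.4] 0.087 0.0
```

View pics/w1.png

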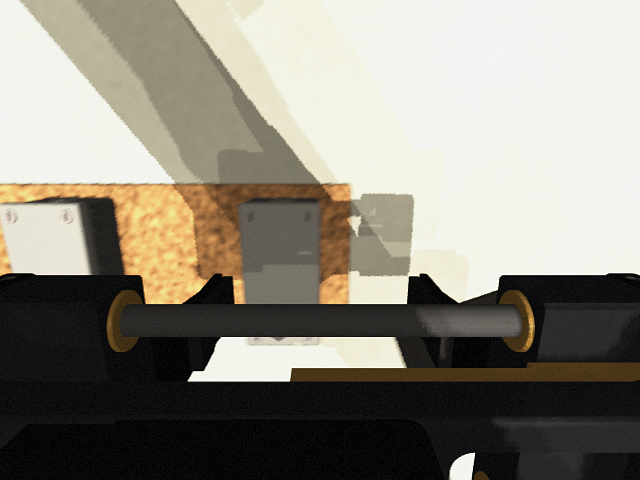

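The wrist view shows the box's lid (centre near (280,270)) parallel to the fingers and between them, a little left of centre. I'll settle over it and then correct.

Call:
drive_tool --pt "0 0 0.08 0 0 0" --pt "0 0 0.08 0 0 0" --pt "0 0 0.08 0 0 0" --pt "0 0 0.08 0 0 0" --pt "0 0 0.08 0 0 0"

```text
time: 1.4
ee_pos: [0.4485, 0.1941, 0.1152]
eef_rot: [0.069, 0.998, 0.0, 0.0]
ft_force: [0.7, 0.1, 0.3]
width: 0.0871
grip_force: 0.0
```

```bash
python3 -c "
from h import *
go([*sp[3],.019],AZB)"
```

```text
1.4 [0.4485 0.1941 0.1152] num [-0.075, -0.126, 0.32, 0.001, 0.001, 0.0] rows [2.5 0. ] f [0.7 0.1 0.3] 0.087 0.0
```

Call:
drive_tool --pt "-0.075 -0.126 0.05 0 0 0" --pt "-0.075 -0.126 0.1 0 0 0" --pt "-0.075 -0.126 0.22 0 0 0" --pt "-0.075 -0.126 0.32 0 0 0" --pt "-0.075 -0.126 0.32 0 0 0"

```text
time: 1.82
ee_pos: [0.4624, 0.1518, 0.0143]
eef_rot: [0.069, 0.998, -0.002, -0.003]
ft_force: [-1.6, -1.1, -0.1]
width: 0.0867
grip_force: 0.0
```

Call:
drive_tool --pt "0 0 0 0 0 0" --pt "0 0 0 0 0 0" --pt "0 0 0 0 0 0" --pt "0 0 0 0 0 0" --pt "0 0 0 0 0 0" --claw 1 --force 35

```text
time: 2.23
ee_pos: [0.4669, 0.1541, 0.0201]
eef_rot: [0.069, 0.998, 0.001, 0.002]
ft_force: [0.9, 4.8, 3.0]
width: 0.0615
grip_force: 1.9
```

```bash
python3 -c "
from h import *
go([*sp[3],.019],AZB)"
```

```text
2.23 [0.4669 0.1541 0.0201] num [0.003, -0.002, 0.004, 0.004, 0.004, -0.0] rows [0. 0.] f [0.9 4.8 3. ] 0.062 1.9
```

Call:
drive_tool --pt "0 0 0 0 0 0" --pt "0 0 0 0 0 0" --pt "0 0 0 0 0 0" --pt "0 0 0 0 0 0" --pt "0 0 -0.05 0 0 0"

```text
time: 2.65
ee_pos: [0.4639, 0.1521, 0.0318]
eef_rot: [0.069, 0.998, -0.001, -0.001]
ft_force: [-1.1, -1.5, -6.4]
width: 0.0571
grip_force: 35.0
```

Call:
drive_tool --pt "0 0 -0.1 0 0 0" --pt "0 0 -0.2 0 0 0" --pt "0 0 -0.3 0 0 0" --pt "0 0 -0.38 0 0 0" --pt "0 0 -0.38 0 0 0"

```text
time: 3.07
ee_pos: [0.4673, 0.1528, 0.1517]
eef_rot: [0.07, 0.998, 0.001, 0.003]
ft_force: [0.9, 0.1, -3.8]
width: 0.058
grip_force: 35.0
```

Call:
drive_tool --pt "0.13 0 0 0 0 0" --pt "0 0 0 0 0 0" --pt "0 0 0 0 0 0" --pt "0.13 0 0 0 0 0" --pt "0 0 0 0 0 0"

```text
time: 3.48
ee_pos: [0.4442, 0.1493, 0.1397]
eef_rot: [0.068, 0.998, -0.003, -0.012]
ft_force: [-5.8, 0.7, -7.5]
width: 0.058
grip_force: 35.0
```

```bash
cat >> h.py <<'E'
def listen(n=22):
    t=[];f=[]
    for i in range(n):
        s=read_state(); t.append(s["time"]); f.append(R.from_quat(s["eef_rot"]).as_matrix().T@np.array(s["ft_force"])); camera("side")
    print("t0",round(t[0],2),"fx",np.round(np.array(f)[:,0],1).tolist()); return s
E
python3 -c "
from h import *
listen(); go([*(L+.085*ly),.16],AZL)"
```

```text
t0 3.48 fx [5.7, -9.7, -4.5, 0.7, 2.7, -0.1, -1.1, -1.7, 1.6, 1.4, 0.6, -2.4, -0.8, 0.2, 1.4, -0.1, -1.0, -0.4, 0.3, 0.4, 1.2, -1.5]
4.58 [0.4655 0.1525 0.1472] num [-0.652, -0.525, -0.043, 0.0, 0.0, 1.874] rows [ 6.  11.8] f [ 0.6  0.1 -4.2] 0.058 35.0
```

Call:
drive_tool --pt "-0.1 0 0 0 0 0" --pt "0.04 0 0 0 0 0" --pt "0 0 0 0 0 0" --pt "-0.1 0 0 0 0 0" --pt "0.04 0 0 0 0 0"

```text
time: 5.0
ee_pos: [0.4632, 0.1523, 0.1426]
eef_rot: [0.072, 0.997, -0.004, 0.0]
ft_force: [-2.1, -0.5, -5.6]
width: 0.058
grip_force: 35.0
```

Call:
drive_tool --pt "-0.04 0 0 0 0 0" --pt "-0.14 0 0 0 0 0" --pt "0 0 0 0 0 0" --pt "0 0 0 0 0 0" --pt "0 0 0 0 0 0"

```text
time: 5.42
ee_pos: [0.4519, 0.1543, 0.1459]
eef_rot: [0.069, 0.998, -0.001, -0.002]
ft_force: [2.8, -0.5, -4.4]
width: 0.0578
grip_force: 35.0
```

```bash
cat >> h.py <<'E'
def listen(n=28,skip=.2):
    t=[];f=[]
    for i in range(n):
        s=read_state(); t.append(s["time"]); f.append((R.from_quat(s["eef_rot"]).as_matrix().T@np.array(s["ft_force"]))[0]); camera("side")
    t=np.array(t);f=np.array(f);print("fx",np.round(f,1).tolist())
    k=t>t[0]+skip; tt=t[k]-t[0]; y=f[k]-f[k].mean()
    for w in (2,2.5,3,3.5,4,4.5,5,6,7,8): 
        A=np.exp(-tt*.8)[:,None]*np.c_[np.cos(2*np.pi*w*tt),np.sin(2*np.pi*w*tt)]; c=np.linalg.lstsq(A,y,rcond=None)[0]; print(w,"Hz amp",np.hypot(*c).round(2),end="; ")
    print("std",y.std().round(2))
E
python3 -c "
from h import *
listen(); go([*(L+.085*ly),.16],AZL)"
```

```text
fx [-2.9, -2.3, -0.1, 1.9, 0.5, -1.6, -2.0, 1.3, 1.8, 0.0, -0.8, -0.8, 2.1, 1.9, 0.7, -1.5, -0.4, 0.6, 0.6, -0.5, -0.5, -1.6, 0.6, 1.6, 0.1, -1.0, -0.0, -0.3]
2 Hz amp 0.56; 2.5 Hz amp 0.49; 3 Hz amp 0.59; 3.5 Hz amp 1.7; 4 Hz amp 2.56; 4.5 Hz amp 1.77; 5 Hz amp 1.01; 6 Hz amp 0.5; 7 Hz amp 0.2; 8 Hz amp 0.41; std 1.18
6.82 [0.4539 0.1541 0.1472] num [-0.691, -0.525, -0.043, 0.0, -0.0, 1.874] rows [ 6.3 11.8] f [-0.4  0.9 -5.3] 0.058 35.0
```

A clear 4 Hz line stands out, so box 3 seems to rattle. I'll set it back on its spot and use another box as the silent reference.

```bash
python3 -c "
from h import *
go([*sp[3],.021],AZB)"
```

```text
6.82 [0.4539 0.1541 0.1472] num [-0.04, 0.004, 0.421, 0.0, -0.0, -0.001] rows [3. 0.] f [-0.4  0.9 -5.3] 0.058 35.0
```

Call:
drive_tool --pt "-0.04 0 0.12 0 0 0" --pt "-0.04 0.0 0.24 0 0 0" --pt "-0.04 0.0 0.36 0 0 0" --pt "-0.04 0.0 0.4 0 0 0" --pt "-0.04 0.0 0.42 0 0 0"

```text
time: 7.23
ee_pos: [0.4634, 0.1512, 0.0194]
eef_rot: [0.07, 0.998, -0.002, -0.003]
ft_force: [-20.3, -11.0, 44.8]
width: 0.0575
grip_force: 35.0
```

Call:
drive_tool --pt "0 0 0 0 0 0" --pt "0 0 0 0 0 0" --pt "0 0 0 0 0 0" --pt "0 0 0 0 0 0" --pt "0 0 0 0 0 0"

```text
time: 7.65
ee_pos: [0.466, 0.1527, 0.0216]
eef_rot: [0.069, 0.998, 0.0, 0.0]
ft_force: [0.2, 0.7, -4.6]
width: 0.058
grip_force: 35.0
```

Call:
drive_tool --pt "0 0 0 0 0 0" --pt "0 0 0 0 0 0" --pt "0 0 0 0 0 0" --pt "0 0 0 0 0 0" --pt "0 0 0 0 0 0" --claw 0

```text
time: 8.07
ee_pos: [0.466, 0.1526, 0.0214]
eef_rot: [0.069, 0.998, 0.0, 0.0]
ft_force: [-0.3, 0.7, -0.4]
width: 0.0823
grip_force: 0.0
```

```bash
python3 -c "
from h import *
go([*sp[2],.12],AZB)"
```

```text
8.07 [0.466  0.1526 0.0214] num [0.0, -0.563, -0.329, 0.001, 0.001, -0.001] rows [4.7 0. ] f [-0.3  0.7 -0.4] 0.082 0.0
```

Call:
drive_tool --pt "0 0 -0.13 0 0 0" --pt "0 0 -0.25 0 0 0" --pt "0 -0.06 -0.33 0 0 0" --pt "0 -0.19 -0.33 0 0 0" --pt "0 -0.32 -0.33 0 0 0"

```text
time: 8.48
ee_pos: [0.4535, 0.0575, 0.122]
eef_rot: [0.068, 0.998, 0.001, 0.002]
ft_force: [0.8, -0.8, -1.0]
width: 0.0869
grip_force: 0.0
```

Call:
drive_tool --pt "0 -0.12 0 0 0 0" --pt "0 -0.2 0 0 0 0" --pt "0 -0.24 0 0 0 0" --pt "0 -0.24 0 0 0 0" --pt "0 -0.24 0 0 0 0"

```text
time: 8.9
ee_pos: [0.4426, -0.014, 0.1204]
eef_rot: [0.07, 0.998, 0.0, 0.0]
ft_force: [-0.2, 1.0, 0.5]
width: 0.0872
grip_force: 0.0
```

```bash
python3 -c "
from h import *
go([*sp[2],.019],AZB)"
```

```text
8.9 [ 0.4426 -0.014   0.1204] num [0.0, -0.003, 0.338, 0.001, 0.001, -0.003] rows [2.4 0. ] f [-0.2  1.   0.5] 0.087 0.0
```

Position is good; grasp, lift and give the same shake.

Call:
drive_tool --pt "0 -0.003 0.1 0 0 0" --pt "0 -0.003 0.2 0 0 0" --pt "0 -0.003 0.28 0 0 0" --pt "0 -0.003 0.32 0 0 0" --pt "0 -0.003 0.335 0 0 0"

```text
time: 9.32
ee_pos: [0.4411, -0.0136, 0.0176]
eef_rot: [0.068, 0.998, -0.0, -0.002]
ft_force: [-0.1, 0.3, 0.1]
width: 0.0872
grip_force: 0.0
```

Call:
drive_tool --pt "0 0 0 0 0 0" --pt "0 0 0 0 0 0" --pt "0 0 0 0 0 0" --pt "0 0 0 0 0 0" --pt "0 0 0 0 0 0" --claw 1

```text
time: 9.73
ee_pos: [0.4434, -0.0139, 0.0207]
eef_rot: [0.069, 0.998, 0.001, 0.001]
ft_force: [0.4, 3.8, 2.5]
width: 0.0614
grip_force: 1.9
```

Call:
drive_tool --pt "0 0 0 0 0 0" --pt "0 0 0 0 0 0" --pt "0 0 0 0 0 0" --pt "0 0 -0.03 0 0 0" --pt "0 0 -0.08 0 0 0"

```text
time: 10.15
ee_pos: [0.4406, -0.0154, 0.043]
eef_rot: [0.07, 0.998, -0.001, -0.002]
ft_force: [-0.3, -0.7, -4.0]
width: 0.0574
grip_force: 35.0
```

Call:
drive_tool --pt "0 0 -0.1 0 0 0" --pt "0 0 -0.2 0 0 0" --pt "0 0 -0.3 0 0 0" --pt "0 0 -0.34 0 0 0" --pt "0 0 -0.34 0 0 0"

```text
time: 10.57
ee_pos: [0.4436, -0.0152, 0.1487]
eef_rot: [0.07, 0.998, 0.001, 0.002]
ft_force: [-0.1, -0.5, -4.2]
width: 0.0579
grip_force: 35.0
```

Call:
drive_tool --pt "-0.1 0 0 0 0 0" --pt "0.04 0 0 0 0 0" --pt "0 0 0 0 0 0" --pt "-0.1 0 0 0 0 0" --pt "0.04 0 0 0 0 0"

```text
time: 10.98
ee_pos: [0.4385, -0.0151, 0.1372]
eef_rot: [0.069, 0.998, -0.008, -0.006]
ft_force: [-1.5, 2.7, -3.7]
width: 0.0574
grip_force: 35.0
```

Call:
drive_tool --pt "-0.04 0 0 0 0 0" --pt "-0.14 0 0 0 0 0" --pt "0 0 0 0 0 0" --pt "0 0 0 0 0 0" --pt "0 0 0 0 0 0"

```text
time: 11.4
ee_pos: [0.4277, -0.0138, 0.142]
eef_rot: [0.069, 0.998, -0.002, -0.004]
ft_force: [0.9, -0.0, -2.9]
width: 0.0577
grip_force: 35.0
```

```bash
python3 -c "
from h import *
listen(); go([*(L+.085*ly),.16],AZL)"
```

```text
fx [-0.9, -0.4, -0.2, -0.1, -0.8, -0.4, -1.0, -0.4, -0.3, -0.6, 0.1, -0.5, -0.6, -0.1, -0.3, 0.2, -0.1, 0.4, 0.2, 0.2, -0.1, 0.3, 0.8, 1.1, 0.4, 0.2, -0.4, 0.3]
2 Hz amp 0.31; 2.5 Hz amp 0.22; 3 Hz amp 0.52; 3.5 Hz amp 0.12; 4 Hz amp 0.36; 4.5 Hz amp 0.21; 5 Hz amp 0.16; 6 Hz amp 0.27; 7 Hz amp 0.33; 8 Hz amp 0.31; std 0.48
12.8 [ 0.4308 -0.0132  0.1457] num [-0.69, 0.038, -0.048, 0.0, -0.0, 1.874] rows [ 5.  11.8] f [ 0.7 -0.4 -3.7] 0.058 35.0
```

Box 2 is silent (4 Hz amplitude 0.36 against 2.56), so box 3 is the rattler. Now box 2 goes to the +y half of the channel.

Call:
drive_tool --pt "-0.12 0 -0.03 0 0 0.14" --pt "-0.24 0 -0.06 0 0 0.28" --pt "-0.36 0.02 -0.06 0 0 0.42" --pt "-0.48 0.03 -0.06 0 0 0.56" --pt "-0.58 0.04 -0.06 0 0 0.7"

```text
time: 13.22
ee_pos: [0.6071, -0.025, 0.1634]
eef_rot: [0.34, 0.941, 0.0, 0.0]
ft_force: [0.6, -0.1, -4.7]
width: 0.0575
grip_force: 35.0
```

Call:
drive_tool --pt "0 0 0 0 0 0.14" --pt "0 0 0 0 0 0.28" --pt "0 0 0 0 0 0.42" --pt "0 0 0 0 0 0.56" --pt "0 0 0 0 0 0.7"

```text
time: 13.63
ee_pos: [0.6048, -0.0252, 0.1633]
eef_rot: [0.582, 0.813, -0.0, -0.0]
ft_force: [1.4, 1.1, -4.6]
width: 0.0578
grip_force: 35.0
```

Call:
drive_tool --pt "0 0 0 0 0 0.14" --pt "0 0 0 0 0 0.28" --pt "0 0 0 0 0 0.42" --pt "0 0 0 0 0 0.474" --pt "0 0 0 0 0 0.474"

```text
time: 14.05
ee_pos: [0.6047, -0.025, 0.1634]
eef_rot: [0.722, 0.692, -0.0, -0.0]
ft_force: [0.6, -1.0, -4.1]
width: 0.0575
grip_force: 35.0
```

```bash
python3 -c "
from h import *
go([*(L+.085*ly),.095],AZL)"
```

```text
14.05 [ 0.6047 -0.025   0.1634] num [-0.014, 0.11, 0.228, -0.001, 0.0, -0.002] rows [1.8 0. ] f [ 0.6 -1.  -4.1] 0.058 35.0
```

Call:
drive_tool --pt "-0.014 0.06 0.03 0 0 0" --pt "-0.014 0.11 0.09 0 0 0" --pt "-0.014 0.11 0.16 0 0 0" --pt "-0.014 0.11 0.2 0 0 0" --pt "-0.014 0.11 0.22 0 0 0"

```text
time: 14.47
ee_pos: [0.6363, -0.0308, 0.0954]
eef_rot: [0.721, 0.693, -0.001, -0.001]
ft_force: [-0.7, 0.8, -3.5]
width: 0.0575
grip_force: 35.0
```

Call:
drive_tool --pt "0 0 0 0 0 0" --pt "0 0 0 0 0 0" --pt "0 0 0 0 0 0" --pt "0 0 0.005 0 0 0" --pt "0 0 0.01 0 0 0"

```text
time: 14.88
ee_pos: [0.6381, -0.0308, 0.0956]
eef_rot: [0.721, 0.693, 0.001, 0.0]
ft_force: [-0.3, 0.3, -3.9]
width: 0.0576
grip_force: 35.0
```

```bash
python3 -c "
from h import *
go([*(L+.085*ly),.0857],AZL)
cv2.imwrite('pics/p1.png',cv2.resize(camera('side')[150:400,180:460],None,fx=2.4,fy=2.4))"
```

```text
14.88 [ 0.6381 -0.0308  0.0956] num [0.001, -0.002, 0.033, 0.002, -0.001, 0.0] rows [0.2 0. ] f [-0.3  0.3 -3.9] 0.058 35.0
```

View pics/p1.png

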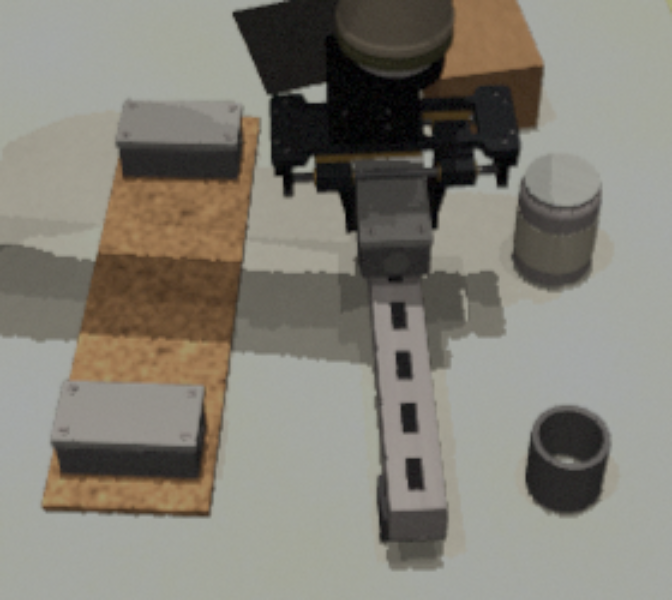

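Box 2 hangs centred over the channel (box front end near (393,250)), aligned with it. Lowering gently.

Call:
drive_tool --pt "0 0 0.008 0 0 0" --pt "0 0 0.015 0 0 0" --pt "0 0 0.02 0 0 0" --pt "0 0 0.025 0 0 0" --pt "0 0 0.028 0 0 0"

```text
time: 15.35
ee_pos: [0.6375, -0.0309, 0.0859]
eef_rot: [0.721, 0.693, -0.0, -0.0]
ft_force: [0.5, -0.3, -5.2]
width: 0.0577
grip_force: 35.0
```

Call:
drive_tool --pt "0 0 0.002 0 0 0" --pt "0 0 0.004 0 0 0" --pt "0 0 0.004 0 0 0" --pt "0 0 0.004 0 0 0" --pt "0 0 0.004 0 0 0"

```text
time: 15.77
ee_pos: [0.6377, -0.0309, 0.0858]
eef_rot: [0.721, 0.693, 0.0, -0.0]
ft_force: [-4.5, 0.9, 5.3]
width: 0.0581
grip_force: 35.0
```

Contact made (force turned to +5 N). Release and back up.

Call:
drive_tool --pt "0 0 0 0 0 0" --pt "0 0 0 0 0 0" --pt "0 0 0 0 0 0" --pt "0 0 0 0 0 0" --pt "0 0 0 0 0 0" --claw 0

```text
time: 16.18
ee_pos: [0.6377, -0.0309, 0.0851]
eef_rot: [0.721, 0.693, 0.0, 0.0]
ft_force: [0.2, 1.0, 1.2]
width: 0.0823
grip_force: 0.0
```

Call:
drive_tool --pt "0 0 -0.06 0 0 0" --pt "0 0 -0.14 0 0 0" --pt "0 0 -0.24 0 0 0" --pt "0 0 -0.32 0 0 0" --pt "0 0 -0.32 0 0 0"

```text
time: 16.6
ee_pos: [0.64, -0.0315, 0.1865]
eef_rot: [0.721, 0.693, 0.003, 0.002]
ft_force: [0.9, 0.8, 0.6]
width: 0.0865
grip_force: 0.0
```

```bash
python3 -c "
from h import *
go([*sp[1],.15],AZB)
cv2.imwrite('pics/p2.png',camera('side')[150:400,180:460])"
```

```text
16.6 [ 0.64   -0.0315  0.1865] num [-0.535, -0.716, 0.116, 0.008, 0.006, -1.876] rows [ 6.5 11.8] f [0.9 0.8 0.6] 0.087 0.0
```

View pics/p2.png

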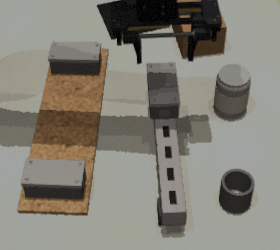

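Box 2 rests flat on the channel (near (163,90) in the crop). Now to spot 1.

Call:
drive_tool --pt "-0.08 -0.1 0 0 0 -0.14" --pt "-0.16 -0.2 0 0 0 -0.28" --pt "-0.24 -0.3 0 0 0 -0.42" --pt "-0.32 -0.4 0 0 0 -0.56" --pt "-0.4 -0.5 0 0 0 -0.7"

```text
time: 17.07
ee_pos: [0.4809, -0.1454, 0.1799]
eef_rot: [0.503, 0.864, -0.0, -0.001]
ft_force: [-0.3, -0.3, 0.6]
width: 0.0869
grip_force: 0.0
```

Call:
drive_tool --pt "0 0 0 0 0 -0.14" --pt "0 0 0 0 0 -0.28" --pt "0 0 0 0 0 -0.42" --pt "0 0 0 0 0 -0.56" --pt "0 0 0 0 0 -0.7"

```text
time: 17.48
ee_pos: [0.4825, -0.1446, 0.1802]
eef_rot: [0.25, 0.968, 0.0, -0.001]
ft_force: [0.5, 0.3, 0.6]
width: 0.087
grip_force: 0.0
```

Call:
drive_tool --pt "0 0 0.05 0 0 -0.14" --pt "0 0 0.08 0 0 -0.28" --pt "0 0 0.1 0 0 -0.42" --pt "0 0 0.1 0 0 -0.476" --pt "0 0 0.1 0 0 -0.476"

```text
time: 17.9
ee_pos: [0.4822, -0.1447, 0.1498]
eef_rot: [0.068, 0.998, -0.0, -0.001]
ft_force: [0.7, -1.2, 0.4]
width: 0.0873
grip_force: 0.0
```

```bash
python3 -c "
from h import *
go([*sp[1],.12],AZB)"
```

```text
17.9 [ 0.4822 -0.1447  0.1498] num [0.19, -0.155, 0.1, -0.0, -0.003, 0.003] rows [1.9 0. ] f [ 0.7 -1.2  0.4] 0.087 0.0
```

Call:
drive_tool --pt "0.1 -0.08 0.04 0 0 0" --pt "0.19 -0.155 0.1 0 0 0" --pt "0.19 -0.155 0.1 0 0 0" --pt "0.19 -0.155 0.1 0 0 0" --pt "0.19 -0.155 0.1 0 0 0"

```text
time: 18.32
ee_pos: [0.4205, -0.1828, 0.1212]
eef_rot: [0.069, 0.998, 0.0, 0.0]
ft_force: [-0.2, 1.1, 0.4]
width: 0.0868
grip_force: 0.0
```

```bash
python3 -c "
from h import *
go([*sp[1],.0205],AZB)"
```

```text
18.32 [ 0.4205 -0.1828  0.1212] num [0.004, -0.002, 0.336, 0.001, 0.001, -0.001] rows [2.4 0. ] f [-0.2  1.1  0.4] 0.087 0.0
```

Grasp box 1, and shake it too as confirmation.

Call:
drive_tool --pt "0 0 0.1 0 0 0" --pt "0 0 0.2 0 0 0" --pt "0 0 0.28 0 0 0" --pt "0 0 0.32 0 0 0" --pt "0 0 0.335 0 0 0"

```text
time: 18.73
ee_pos: [0.42, -0.1822, 0.0189]
eef_rot: [0.068, 0.998, -0.0, -0.001]
ft_force: [-0.2, 0.7, 0.3]
width: 0.0874
grip_force: 0.0
```

Call:
drive_tool --pt "0 0 0 0 0 0" --pt "0 0 0 0 0 0" --pt "0 0 0 0 0 0" --pt "0 0 0 0 0 0" --pt "0 0 0 0 0 0" --claw 1

```text
time: 19.15
ee_pos: [0.4211, -0.1825, 0.0215]
eef_rot: [0.068, 0.998, 0.001, 0.001]
ft_force: [1.2, 3.5, 2.0]
width: 0.0613
grip_force: 1.8
```

Call:
drive_tool --pt "0 0 0 0 0 0" --pt "0 0 0 0 0 0" --pt "0 0 0 0 0 0" --pt "0 0 -0.03 0 0 0" --pt "0 0 -0.08 0 0 0"

```text
time: 19.57
ee_pos: [0.4185, -0.1831, 0.044]
eef_rot: [0.069, 0.998, -0.0, -0.002]
ft_force: [-0.7, 0.2, -3.9]
width: 0.0579
grip_force: 35.0
```

Call:
drive_tool --pt "0 0 -0.1 0 0 0" --pt "0 0 -0.2 0 0 0" --pt "0 0 -0.3 0 0 0" --pt "0 0 -0.38 0 0 0" --pt "0 0 -0.38 0 0 0"

```text
time: 19.98
ee_pos: [0.4219, -0.1844, 0.1632]
eef_rot: [0.069, 0.998, -0.0, 0.003]
ft_force: [1.6, -1.5, -4.1]
width: 0.0578
grip_force: 35.0
```

Call:
drive_tool --pt "-0.1 0 0 0 0 0" --pt "0.04 0 0 0 0 0" --pt "0 0 0 0 0 0" --pt "-0.1 0 0 0 0 0" --pt "0.04 0 0 0 0 0"

```text
time: 20.4
ee_pos: [0.4155, -0.1832, 0.1472]
eef_rot: [0.066, 0.998, -0.012, -0.014]
ft_force: [-1.8, 6.0, -5.6]
width: 0.058
grip_force: 35.0
```

Call:
drive_tool --pt "-0.04 0 0 0 0 0" --pt "-0.14 0 0 0 0 0" --pt "0 0 0 0 0 0" --pt "0 0 0 0 0 0" --pt "0 0 0 0 0 0"

```text
time: 20.82
ee_pos: [0.4054, -0.1818, 0.1549]
eef_rot: [0.069, 0.998, -0.001, -0.005]
ft_force: [0.6, -0.2, -3.4]
width: 0.0576
grip_force: 35.0
```

```bash
python3 -c "
from h import *
listen(); go([*(L-.085*ly),.165],AZL)"
```

```text
fx [-0.7, -1.2, 0.5, 0.7, -0.2, 0.2, 0.5, -0.6, -0.1, 0.5, -0.2, 0.7, 0.6, -0.1, -0.7, 1.0, -0.4, 0.2, -0.4, 1.1, 0.5, 0.0, -0.5, -0.2, -0.0, 0.5, 0.7, 0.6]
2 Hz amp 0.15; 2.5 Hz amp 0.58; 3 Hz amp 0.4; 3.5 Hz amp 0.19; 4 Hz amp 0.46; 4.5 Hz amp 0.34; 5 Hz amp 0.24; 6 Hz amp 0.51; 7 Hz amp 0.46; 8 Hz amp 0.1; std 0.51
22.22 [ 0.4085 -0.1815  0.1586] num [-0.742, 0.039, -0.021, 0.0, -0.0, 1.876] rows [ 5.3 11.8] f [-0.  -0.5 -3.8] 0.058 35.0
```

Box 1 is silent as well; it goes to the −y half of the channel.

Call:
drive_tool --pt "-0.12 0 -0.02 0 0 0.14" --pt "-0.24 0.02 -0.02 0 0 0.28" --pt "-0.36 0.03 -0.02 0 0 0.42" --pt "-0.48 0.04 -0.02 0 0 0.56" --pt "-0.6 0.04 -0.02 0 0 0.7"

```text
time: 22.63
ee_pos: [0.5907, -0.1929, 0.1639]
eef_rot: [0.338, 0.941, 0.0, -0.0]
ft_force: [0.9, -0.7, -3.4]
width: 0.0578
grip_force: 35.0
```

Call:
drive_tool --pt "0 0 0 0 0 0.14" --pt "0 0 0 0 0 0.28" --pt "0 0 0 0 0 0.42" --pt "0 0 0 0 0 0.56" --pt "0 0 0 0 0 0.7"

```text
time: 23.05
ee_pos: [0.5886, -0.194, 0.1641]
eef_rot: [0.582, 0.813, -0.0, -0.0]
ft_force: [-0.4, 0.1, -3.9]
width: 0.0576
grip_force: 35.0
```

Call:
drive_tool --pt "0 0 0 0 0 0.14" --pt "0 0 0 0 0 0.28" --pt "0 0 0 0 0 0.42" --pt "0 0 0 0 0 0.476" --pt "0 0 0 0 0 0.476"

```text
time: 23.47
ee_pos: [0.5886, -0.1937, 0.1642]
eef_rot: [0.722, 0.692, -0.0, -0.0]
ft_force: [0.3, 1.0, -4.1]
width: 0.0578
grip_force: 35.0
```

```bash
python3 -c "
from h import *
go([*(L-.085*ly),.0955],AZL)"
```

```text
23.47 [ 0.5886 -0.1937  0.1642] num [-0.017, 0.141, 0.229, -0.001, 0.0, -0.001] rows [1.9 0. ] f [ 0.3  1.  -4.1] 0.058 35.0
```

Call:
drive_tool --pt "-0.01 0.07 0.03 0 0 0" --pt "-0.017 0.14 0.09 0 0 0" --pt "-0.017 0.141 0.16 0 0 0" --pt "-0.017 0.141 0.2 0 0 0" --pt "-0.017 0.141 0.22 0 0 0"

```text
time: 23.88
ee_pos: [0.6293, -0.2006, 0.0962]
eef_rot: [0.721, 0.693, -0.001, -0.001]
ft_force: [-0.5, -0.4, -4.1]
width: 0.0577
grip_force: 35.0
```

Call:
drive_tool --pt "0 0 0 0 0 0" --pt "0 0 0.01 0 0 0" --pt "0 0 0.02 0 0 0" --pt "0 0 0.024 0 0 0" --pt "0 0 0.028 0 0 0"

```text
time: 24.3
ee_pos: [0.6308, -0.201, 0.0908]
eef_rot: [0.721, 0.693, 0.0, 0.0]
ft_force: [-0.7, 0.6, -4.5]
width: 0.0578
grip_force: 35.0
```

```bash
python3 -c "
from h import *
go([*(L-.085*ly),.0857],AZL)"
```

```text
24.3 [ 0.6308 -0.201   0.0908] num [0.002, -0.001, 0.017, 0.001, -0.0, 0.0] rows [0.1 0. ] f [-0.7  0.6 -4.5] 0.058 35.0
```

Call:
drive_tool --pt "0 0 0.004 0 0 0" --pt "0 0 0.008 0 0 0" --pt "0 0 0.01 0 0 0" --pt "0 0 0.012 0 0 0" --pt "0 0 0.014 0 0 0"

```text
time: 24.72
ee_pos: [0.6306, -0.201, 0.0865]
eef_rot: [0.721, 0.693, 0.0, -0.0]
ft_force: [-5.4, 2.6, 7.0]
width: 0.058
grip_force: 35.0
```

Call:
drive_tool --pt "0 0 0.001 0 0 0" --pt "0 0 0.002 0 0 0" --pt "0 0 0.002 0 0 0" --pt "0 0 0.002 0 0 0" --pt "0 0 0.002 0 0 0"

```text
time: 25.13
ee_pos: [0.6306, -0.201, 0.0865]
eef_rot: [0.721, 0.693, 0.0, -0.0]
ft_force: [-5.9, 2.6, 8.4]
width: 0.0579
grip_force: 35.0
```

Call:
drive_tool --pt "0 0 0 0 0 0" --pt "0 0 0 0 0 0" --pt "0 0 0 0 0 0" --pt "0 0 0 0 0 0" --pt "0 0 0 0 0 0" --claw 0

```text
time: 25.55
ee_pos: [0.6306, -0.2011, 0.0854]
eef_rot: [0.721, 0.693, 0.0, 0.0]
ft_force: [-0.5, 0.0, -0.3]
width: 0.0821
grip_force: 0.0
```

Call:
drive_tool --pt "0 0 -0.06 0 0 0" --pt "0 0 -0.14 0 0 0" --pt "0 0 -0.24 0 0 0" --pt "0 0 -0.34 0 0 0" --pt "0 0 -0.34 0 0 0"

```text
time: 25.97
ee_pos: [0.6327, -0.2025, 0.1935]
eef_rot: [0.721, 0.693, 0.002, 0.003]
ft_force: [0.4, -1.0, 1.2]
width: 0.087
grip_force: 0.0
```

```bash
python3 -c "
from h import *
go([.4658,.153,.19],AZB)
cv2.imwrite('pics/p3.png',camera('side')[150:400,180:460])"
```

```text
25.97 [ 0.6327 -0.2025  0.1935] num [1.162, -0.604, 0.005, 0.006, 0.009, -1.876] rows [ 9.4 11.8] f [ 0.4 -1.   1.2] 0.087 0.0
```

View pics/p3.png

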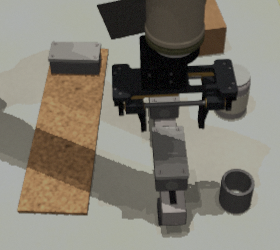

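Both silent boxes lie flat on the channel (near (163,105) and (170,157) in the crop). Back to the rattling box on spot 3.

Call:
drive_tool --pt "0.1 -0.06 0 0 0 -0.14" --pt "0.2 -0.12 0 0 0 -0.28" --pt "0.32 -0.18 0 0 0 -0.42" --pt "0.44 -0.24 0 0 0 -0.56" --pt "0.56 -0.29 0 0 0 -0.7"

```text
time: 26.43
ee_pos: [0.5486, -0.0282, 0.1863]
eef_rot: [0.504, 0.864, -0.0, -0.001]
ft_force: [1.0, 1.4, -0.1]
width: 0.0872
grip_force: 0.0
```

```bash
python3 -c "
from h import *
go([.4658,.153,.19],AZB)"
```

```text
26.43 [ 0.5486 -0.0282  0.1863] num [0.662, 0.057, -0.012, -0.001, -0.001, -1.168] rows [4.8 7.3] f [ 1.   1.4 -0.1] 0.087 0.0
```

Call:
drive_tool --pt "0.12 0.01 0 0 0 -0.14" --pt "0.24 0.02 0 0 0 -0.28" --pt "0.36 0.03 0 0 0 -0.42" --pt "0.48 0.04 0 0 0 -0.56" --pt "0.6 0.05 0 0 0 -0.7"

```text
time: 26.85
ee_pos: [0.4742, 0.1363, 0.1869]
eef_rot: [0.25, 0.968, 0.0, -0.0]
ft_force: [0.3, 0.0, 0.5]
width: 0.0874
grip_force: 0.0
```

Call:
drive_tool --pt "0 0 0.05 0 0 -0.14" --pt "0 0 0.1 0 0 -0.28" --pt "0 0 0.17 0 0 -0.42" --pt "0 0 0.2 0 0 -0.468" --pt "0 0 0.2 0 0 -0.468"

```text
time: 27.27
ee_pos: [0.4738, 0.1342, 0.1247]
eef_rot: [0.071, 0.997, -0.001, -0.002]
ft_force: [0.7, -0.2, -0.4]
width: 0.087
grip_force: 0.0
```

```bash
python3 -c "
from h import *
go([.4658,.153,.0205],AZB)"
```

```text
27.27 [0.4738 0.1342 0.1247] num [0.034, 0.059, 0.347, -0.004, -0.004, -0.005] rows [2.5 0. ] f [ 0.7 -0.2 -0.4] 0.087 0.0
```

Call:
drive_tool --pt "0.034 0.059 0.04 0 0 0" --pt "0.034 0.059 0.14 0 0 0" --pt "0.034 0.059 0.24 0 0 0" --pt "0.034 0.059 0.32 0 0 0" --pt "0.034 0.059 0.345 0 0 0"

```text
time: 27.68
ee_pos: [0.4662, 0.1531, 0.0211]
eef_rot: [0.072, 0.997, -0.001, -0.002]
ft_force: [-1.4, 0.7, 0.6]
width: 0.0868
grip_force: 0.0
```

Call:
drive_tool --pt "0 0 0 0 0 0" --pt "0 0 0 0 0 0" --pt "0 0 0 0 0 0" --pt "0 0 0 0 0 0" --pt "0 0 0 0 0 0" --claw 1

```text
time: 28.1
ee_pos: [0.4688, 0.1542, 0.0251]
eef_rot: [0.072, 0.997, 0.001, 0.001]
ft_force: [0.3, 0.4, 0.4]
width: 0.0617
grip_force: 0.6
```

Call:
drive_tool --pt "0 0 0 0 0 0" --pt "0 0 0 0 0 0" --pt "0 0 0 0 0 0" --pt "0 0 -0.03 0 0 0" --pt "0 0 -0.08 0 0 0"

```text
time: 28.52
ee_pos: [0.4667, 0.1531, 0.0474]
eef_rot: [0.072, 0.997, -0.001, -0.001]
ft_force: [-0.1, -0.1, -5.0]
width: 0.0582
grip_force: 35.0
```

Call:
drive_tool --pt "0 0 -0.1 0 0 0" --pt "0 0 -0.2 0 0 0" --pt "0 0 -0.3 0 0 0" --pt "0 0 -0.4 0 0 0" --pt "0 0 -0.48 0 0 0"

```text
time: 28.93
ee_pos: [0.4679, 0.1534, 0.1945]
eef_rot: [0.072, 0.997, 0.0, 0.0]
ft_force: [0.6, 0.6, -4.2]
width: 0.0576
grip_force: 35.0
```

```bash
python3 -c "
from h import *
go([.600,.325,.211],AZB)"
```

```text
28.93 [0.4679 0.1534 0.1945] num [-0.353, 0.629, -0.054, 0.001, 0.001, -0.008] rows [5.2 0.1] f [ 0.6  0.6 -4.2] 0.058 35.0
```

Call:
drive_tool --pt "-0.04 0.07 -0.01 0 0 0" --pt "-0.09 0.16 -0.02 0 0 0" --pt "-0.14 0.25 -0.03 0 0 0" --pt "-0.19 0.34 -0.03 0 0 0" --pt "-0.24 0.43 -0.03 0 0 0"

```text
time: 29.35
ee_pos: [0.5579, 0.2724, 0.2012]
eef_rot: [0.072, 0.997, 0.0, -0.0]
ft_force: [0.8, -0.1, -4.4]
width: 0.0577
grip_force: 35.0
```

Call:
drive_tool --pt "-0.05 0.08 0 0 0 0" --pt "-0.08 0.14 0 0 0 0" --pt "-0.1 0.18 0 0 0 0" --pt "-0.11 0.2 0 0 0 0" --pt "-0.11 0.2 0 0 0 0"

```text
time: 29.77
ee_pos: [0.5987, 0.3267, 0.2003]
eef_rot: [0.071, 0.997, -0.0, -0.0]
ft_force: [1.0, -0.3, -4.5]
width: 0.0579
grip_force: 35.0
```

Call:
drive_tool --pt "0 0 0 0 0 0" --pt "0 0 0 0 0 0" --pt "0 0 0 0 0 0" --pt "0 0 0 0 0 0" --pt "0 0 0 0 0 0"

```text
time: 30.18
ee_pos: [0.5989, 0.3253, 0.2013]
eef_rot: [0.072, 0.997, 0.0, 0.0]
ft_force: [-0.2, -0.7, -4.7]
width: 0.0578
grip_force: 35.0
```

```bash
python3 -c "
from h import *
listen(16); go([.600,.325,.211],AZB)
cv2.imwrite('pics/p4.png',camera('scene'))"
```

```text
fx [0.1, 1.2, 0.2, 0.3, 0.3, -0.2, -0.1, 0.0, 0.1, 0.1, -0.5, 0.3, -0.2, -0.9, -0.3, -1.6]
2 Hz amp 0.54; 2.5 Hz amp 0.27; 3 Hz amp 0.21; 3.5 Hz amp 0.32; 4 Hz amp 0.34; 4.5 Hz amp 0.25; 5 Hz amp 0.14; 6 Hz amp 0.2; 7 Hz amp 0.47; 8 Hz amp 0.51; std 0.51
30.98 [0.599  0.3258 0.2009] num [-0.004, -0.002, -0.034, 0.0, 0.0, -0.007] rows [0.2 0. ] f [-0.3 -0.1 -4.5] 0.057 35.0
```

View pics/p4.png

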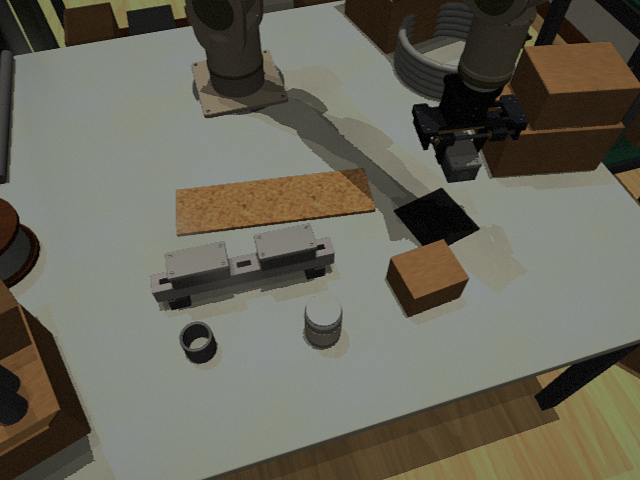

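The held box (around (460,160)) is level and steady at underside 0.19 m over the mat. Both silent boxes sit on the channel (195,260) and (285,243), and the can, coupling and carton have not moved.

```bash
python3 -c "
from bench import *
print(close_job())"
```

```text
the job is handed in; nothing more can be done
None
```

I handed the job in: the box from spot 3 rattles and is held level and still about 19 cm above the mat, the other two rest flat on the channel, and the can, coupling and carton are untouched; no verdict was shown.

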